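# Walk the carved slate printing block round to face the fence

### The job

The heavy carved slate printing block stands askew on the registration board. Pushing only against its sides with the fingers, walk it round clear of the fence until its foot (the long side with the plain, uncarved margin) faces the fence, and only then push it up so that the foot lies flat against the fence, all of it on the fence. Do not lift or tip the block, keep off its carved top, leave the other things where they stand, and finish with the arm clear.

Things in the scene. Friction and masses are not known exactly. Their poses are not given: they have to be found in the camera images.
- block: Slate printing block, carved face up: 105 mm along its x, 150 mm along y; vertical sides 36 mm high, about 44 mm with the carving. Some 1.6 kg (1.4 to 1.85), friction near 0.6: 7 to 13 N slide it. Origin: centre of its underside. +x points out of its foot, the 150 mm side (x = 52.5 mm) with the plain margin; the head side is x = -52.5 mm, the ends y = 75 and -75 mm.
- carving: The block's carved top, fixed on it, 4 mm inside its sides: a peony with leaves and a thin raised border along the head side and most of both ends (3 to 4 mm relief); the strip along the foot, about 34 mm wide, is plain. Origin: 36 mm above the block's origin, same axes. Not to be touched.
- fence: Fixed dark red wood batten, 340 mm long, 30 mm wide, 16 mm high above the board, along the board's side farthest from the robot. Origin: middle of its long face towards the robot, at the board's upper surface. +x points into the fence, y along it (-170 to 170 mm). A seated block has its origin at x = -52.5 mm and its x axis along the fence's x.
- board: Plywood registration board, fixed to the table, 360 mm along its own x, 520 mm along y, 12 mm thick. Origin: centre of its underside, on the table top. Its upper surface is 12 mm above that. Same axis directions as the fence.
- seal: Bystander: stone name seal standing on the board near its right-hand end, 26 x 26 mm foot, 68 mm tall. Origin: centre of its underside.
- saucer: Bystander: white porcelain paint saucer on the board near its left-hand end, 84 mm across, 16 mm high. Origin: centre of its underside.
- paperweight: Bystander: dark paperweight bar, 250 mm long (its x), 36 mm wide, 20 mm high with a brass knob to 30 mm, on the table to the right of the board. Origin: centre of its underside.
- squeeze: Bystander: clear plastic squeeze bottle, 52 mm across and 150 mm tall, on the table to the left of the board. Origin: centre of its underside.

How it is judged (in metres and radians):
At the end, for the whole second after the job is handed in: The block rests flat on the board, foot (not head) to the fence: gap at most 3 mm at the middle of the foot, parallel within 0.03 rad, no part of the foot beyond either end of the fence (block centre within 95 mm of its middle), at rest (x of block in the frame of fence between -0.0555 and -0.0505 m and angle between the x axis of block and the x axis of fence, either way round below 0.03 rad and x of fence in the frame of block above 0.04 m and y of block in the frame of fence between -0.095 and 0.095 m and z of block in the frame of board below 0.014 m and angle between block's own z axis and vertical below 0.03 rad and linear speed of block below 0.005 m/s); the robot touches nothing.
It fails at once if the block is lifted or tipped (8 mm off the board, or 0.12 rad) (z of block in the frame of board above 0.02 m or angle between block's own z axis and vertical above 0.12 rad).
It fails at once if the block is run into the fence (over 2 N) while still turned more than 0.35 rad (20 degrees) away from facing it (contact force between block and fence above 2 N and (angle between the x axis of block and the x axis of fence, either way round above 0.35 rad or x of fence in the frame of block below 0 m)).
It fails at once if the carved top is pressed on (over 3 N) (contact force between any of the fingers, the arm and carving above 3 N).
It fails at once if the block is pushed with the arm or the gripper's body instead of the fingers (over 5 N) (contact force between the arm and block above 5 N).
It fails at once if the seal, the saucer, the paperweight or the bottle is moved more than 15 mm (distance of any of seal, saucer, paperweight, squeeze from where it was at the start of the episode above 0.015 m).
It also fails if it takes over 61 s, if anything falls off the work surface, if the arm or the gripper's body presses on something with over 40 N, if the wrist force passes 120 N, or if a joint passes its speed limit or range.

### The arm

A 6-joint arm with a two-finger parallel gripper is mounted at the origin on the work surface. World frame = base frame: x ahead of the robot, y to its left, z up, the work surface at z = 0. Lengths are in mm, angles in rad, forces in N, time in s.
With the tool pointing down it reaches from about 425 to 1125 mm from the base axis. Payload 14.9 kg.
Tool frame: the origin (TCP) lies at the very end of the fingers, on their centre line; the grasp point (between the pads) lies manip.grasp_offset behind it (manip.grasp_offset is the distance from the TCP to the grasp point, in mm); z points along the fingers, y is the line along which they close (so a half turn about z gives the same grasp; the last joint's range is limited). The gripper opens to 91 mm and grips with 3 to 60 N. Pads are 32 mm wide; open, the fingers measure 118 mm over their backs; the gripper's body (76 mm by 178 mm) begins 60 mm behind the grasp point.
Start: joints at [-1.282, 0.379, 1.734, -0, 1.028, -0.033], TCP at [221.388, -664.082, 213.932] pointing down, gripper open.
Joint ranges: [-2.77, 2.77], [-0.74, 2.19], [0, 2.66], [-1.06, 4.2], [0.31, 2.87], [-3.08, 3.08]. Speed limits (rad/s): [1.89, 1.89, 2.39, 3.14, 3.14, 3.14].

### API

Orientations are given as [roll, pitch, yaw] about the fixed x, y, z axes, in that order (R = Rz(yaw) Ry(pitch) Rx(roll)).
In Python, from bench import telemetry, cams, ticket, manip gives the robot as it stands.
- The arm moves only by the shell command python3 -m creep 'ROWS' [FORCE]. ROWS is JSON, one flat list of numbers, 7 for each row, row after row: the shift along the tool's x, y, z in mm, then the turn, a rotation vector about the tool's x, y, z in degrees, then the opening, from -1 (shut) to 1 (fully open). In form: [dx, dy, dz, rx, ry, rz, claw, dx, dy, dz, rx, ry, rz, claw, ...]. A call has 1 to 20 rows; each row shifts and turns the commanded pose from where the row before left it, along the tool's axes as they then stand; what a row does not reach is not made up. A row lasts 1/12 s, in which the tool goes at most 41.7 mm and 7.16 degrees, less where a joint would pass 70% of its speed; a pose out of reach is approached as far as the arm can. A call with a gripper value outside its range is refused whole. The fingers move at their own pace and stop on an object; FORCE is the grip in N (left out, the last holds). Time passes only in rows, so rows that do not move let the fingers close. It gives the time, the measured TCP pose, the force, the opening and the grip force at its end, in the units of the state.
- telemetry.get_state(): the state, without advancing time (a new reading comes with each control period).
- cams.grab_frame(name): name is "scene" or "side" or "wrist"; returns (picture, depth): 480x640x3 uint8, blue, green, red; 480x640 float32, mm along the optical axis (not along the pixel's ray), 0 where there is no reading.
- cams.get_calibration(name): a dict with "fx", "fy", "cx", "cy" (pixels), "extrinsics" (4x4, takes a point from camera to world coordinates). Camera axes: x right, y down, z forward; pixel columns grow to the right and rows downward; lengths in mm; the calibration is good to about 2 mm. The wrist camera is an equidistant fisheye: a pixel r from the principal point sees the ray r / f radians off the axis. A picture is of the moment at which its call begins: read the wrist's pose just before it. get_calibration takes no time and is no camera call; for the wrist camera it gives the pose at the moment of the call.
- ticket.sign_off(): hands the job in; it is judged then, once.
The state is a dict: "time_s": time; "joint_pos": joint angles; "dq": joint speeds; "tau": joint torques, N m; "eef_pos": TCP position; "tcp_rot": TCP orientation; "contact_force": force on the tool from outside, world axes, zero at the start; "ft_torque": the same for the moment, N m; "finger_gap": opening from 0.0 (shut) to 1.0 (fully open); "gripper_force": force on a finger pad.
Only numpy, scipy, OpenCV 4.12 (cv2) and the standard library are available. Lean on these libraries where they do the work, as an engineer would, in place of code of your own. Each camera call takes 0.05 s, during which the arm holds its last target. There are 200 camera calls.

## Working session

There is one attempt and no reset: what is moved stays moved. The work goes in short steps, Python scripts to look and compute and a shell command to move; the robot and the scene stay as the last step left them, time stands still between calls to the robot, and variables do not carry over. Pictures are saved under pics/ and viewed, at most 10 in all, crops included, and the job is handed in when it is done.

```bash
mkdir -p pics; ls; python3 - <<'E'
from bench import telemetry,cams,manip
import cv2,numpy as np
s=telemetry.get_state();print(s['time_s'],s['eef_pos'],s['tcp_rot'],s['contact_force'],manip.grasp_offset)
for n in("scene","side"):
    p,d=cams.grab_frame(n);cv2.imwrite(f"pics/{n}0.png",p);np.save(f"{n}0.npy",d)
    c=cams.get_calibration(n);print(n,c['fx'],c['cx'],c['cy'],np.round(c['extrinsics'],3).tolist())
E
```

```text
pics
0.0 [ 221.27238917 -663.68645065  213.29138002] [-3.14051359e+00 -2.51644665e-05  3.21828149e-01] [ 0.32766198 -0.22544963  0.05604274] 18.8
scene 567.2833747166076 321.44702481718326 238.2943923087026 [[0.809, 0.367, -0.459, 1093.907], [0.588, -0.527, 0.614, -650.7], [-0.017, -0.766, -0.642, 803.712], [0.0, 0.0, 0.0, 1.0]]
side 501.2896690511197 320.55927359693493 241.01942844750837 [[0.995, -0.029, 0.096, 482.184], [-0.098, -0.487, 0.868, -917.986], [0.022, -0.873, -0.488, 611.051], [0.0, 0.0, 0.0, 1.0]]
```

View pics/scene0.png

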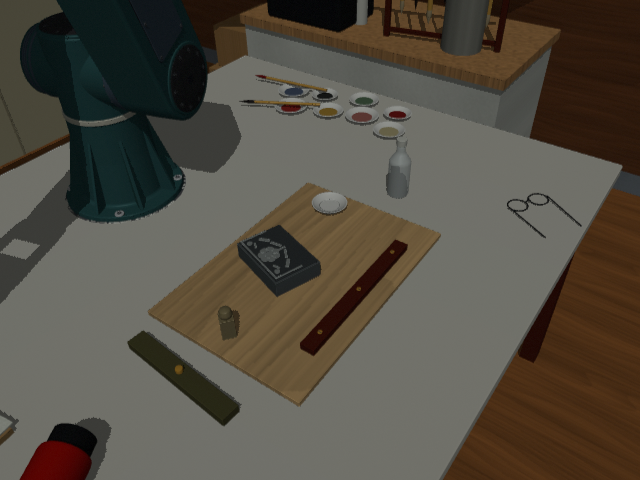

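View pics/side0.png

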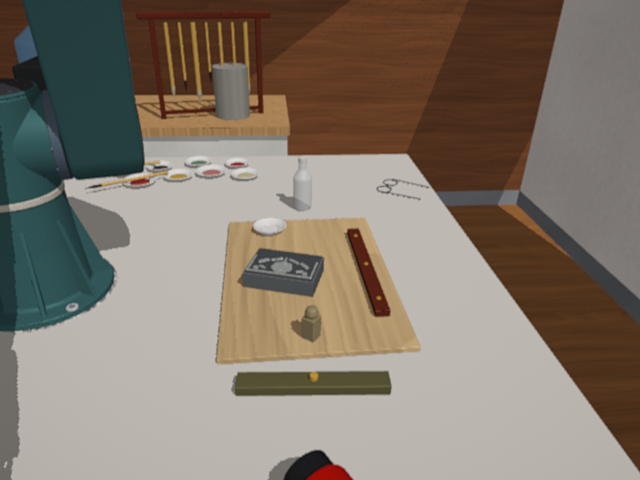

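The scene picture shows the block at about (278,260), the fence from (400,243) to (307,350), the seal at (227,322) and the saucer at (330,203). I'll zoom in on the block and measure it.

```bash
cat > h.py <<'E'
import cv2,numpy as np
from bench import cams,telemetry
def rays(c,px):
    px=np.atleast_2d(np.asarray(px,float));E=c['extrinsics']
    d=np.c_[(px[:,0]-c['cx'])/c['fx'],(px[:,1]-c['cy'])/c['fy'],np.ones(len(px))]@E[:3,:3].T
    return E[:3,3],d
def onplane(c,px,z):
    o,d=rays(c,px);return (o+d*((z-o[2])/d[:,2])[:,None])[:,:2]
def cloud(c,depth):
    v,u=np.mgrid[:480,:640];o,d=rays(c,np.c_[u.ravel(),v.ravel()])
    return (o+d*depth.reshape(-1,1)).reshape(480,640,3)
E
python3 - <<'E'
from h import *
for n,(x0,y0,x1,y1) in {"scene":(225,215,335,300),"side":(230,235,340,300)}.items():
    p=cv2.imread(f"pics/{n}0.png");d=np.load(f"{n}0.npy");c=cams.get_calibration(n);P=cloud(c,d)
    cr=cv2.resize(p[y0:y1,x0:x1],None,fx=5,fy=5,interpolation=cv2.INTER_CUBIC);cr=cv2.convertScaleAbs(cr,alpha=1.6);cv2.imwrite(f"pics/{n}crop.png",cr)
    hsv=cv2.cvtColor(p,cv2.COLOR_BGR2HSV)
    b,g,r=[p[...,i].astype(int) for i in range(3)]
    red=((r>1.8*g)&(r>30)&(P[...,2]>5)&(P[...,2]<45)&(P[...,0]>500)&(P[...,0]<1100)&(abs(P[...,1])<400)).astype(np.uint8)
    k,l,st,ce=cv2.connectedComponentsWithStats(red);i=1+np.argmax(st[1:,4]);m=l==i
    top=m&(P[...,2]>24);print(n,"fence",st[i],cv2.minAreaRect(P[top][:,:2].astype(np.float32)),np.median(P[top][:,2]))
    x=st[i]
    z=P[...,2]
    blk=(z>42)&(z<62)&(hsv[...,1]<110)&(hsv[...,2]<110)
    bb=np.zeros_like(blk);bb[y0:y1,x0:x1]=1;blk&=bb
    k,l,st,ce=cv2.connectedComponentsWithStats(blk.astype(np.uint8));i=1+np.argmax(st[1:,4]);m=l==i
    print("block",st[i],cv2.minAreaRect(P[m][:,:2].astype(np.float32)),np.percentile(z[m],[5,50,95]))
    for nm,box in {"scene":dict(seal=(210,300,245,345),saucer=(308,190,352,217),pw=(120,325,245,425),sq=(380,135,415,200)),"side":dict(seal=(295,300,325,345),saucer=(248,215,290,238),pw=(230,365,395,397),sq=(288,155,318,212))}[n].items():
        Q=P[box[1]:box[3],box[0]:box[2]].reshape(-1,3);lo=17 if nm in("seal","saucer") else 8
        Q=Q[(Q[:,2]>lo)&(Q[:,2]<170)]
        print(nm,np.round(np.percentile(Q,[2,50,98],axis=0)).tolist())
E
```

```text
scene fence [ 300  240  107  115 1948] ((686.42236328125, 8.6295166015625), (31.674850463867188, 341.9470520019531), 0.9761281609535217) 27.698271831757154
block [ 237  225   83   62 2705] ((507.66485595703125, -15.596473693847656), (107.15113067626953, 150.89341735839844), 71.83911895751953) [45.82077356 51.91840242 55.68896652]
seal [[540.0, -226.0, 18.0], [555.0, -215.0, 56.0], [565.0, -201.0, 79.0]]
saucer [[438.0, 170.0, 17.0], [471.0, 215.0, 23.0], [513.0, 244.0, 30.0]]
pw [[428.0, -345.0, 9.0], [555.0, -313.0, 18.0], [665.0, -198.0, 33.0]]
sq [[438.0, 335.0, 10.0], [576.0, 347.0, 74.0], [594.0, 559.0, 149.0]]
side fence [ 348  229   42   87 1137] ((684.9533081054688, 5.0406036376953125), (29.188364028930664, 338.8219909667969), 1.1259459257125854) 28.868006545124388
block [ 243  248   81   39 1518] ((505.5923767089844, -17.72864532470703), (107.58975219726562, 149.73284912109375), 71.73383331298828) [44.27627466 52.2747917  54.70624813]
seal [[531.0, -226.0, 18.0], [546.0, -217.0, 50.0], [563.0, -206.0, 80.0]]
saucer [[440.0, 168.0, 17.0], [477.0, 218.0, 24.0], [513.0, 245.0, 30.0]]
pw [[422.0, -347.0, 9.0], [539.0, -330.0, 20.0], [660.0, -302.0, 24.0]]
sq [[543.0, 333.0, 11.0], [567.0, 344.0, 73.0], [593.0, 363.0, 150.0]]
```

View pics/scenecrop.png

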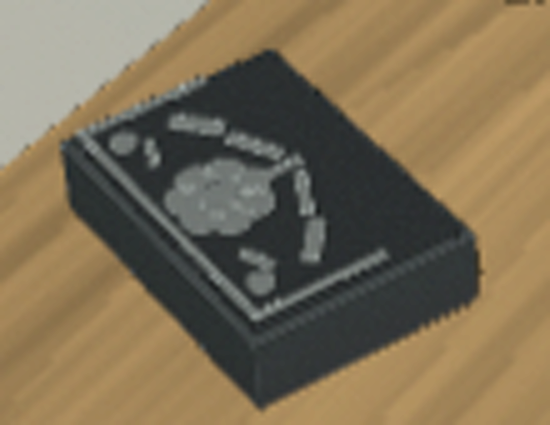

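View pics/sidecrop.png

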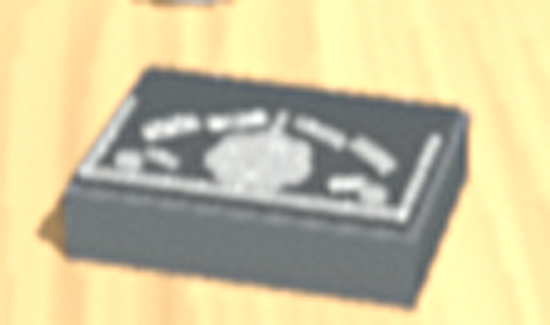

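The crops show the plain margin on the +y side. In the scene crop it is the edge from (270,50) to (475,240), and in the side crop it is the far edge. So the foot yaw is about +72°, the centre is about (507,-17), and the fence face is near x = 671 at yaw about 1°.

I'll hold the open fingers against the head side and swing the block clockwise about block-frame (0,-60). That should leave it near (563,25), clear of the fence. First move: approach from above.

```bash
python3 -m creep '[20.6,-22.7,0,0,0,0,1,20.6,-22.7,0,0,0,0,1,20.6,-22.7,0,0,0,0,1,20.6,-22.7,0,0,0,0,1,20.6,-22.7,0,0,0,0,1,20.6,-22.7,0,0,0,0,1,20.6,-22.7,0,0,0,0,1,20.6,-22.7,0,0,0,0,1,20.6,-22.7,0,0,0,0,1,20.6,-22.7,0,0,0,0,1,20.6,-22.7,0,0,0,0,1,20.6,-22.7,0,0,0,0,1,20.6,-22.7,0,0,0,0,1,20.6,-22.7,0,0,0,0,1,20.6,-22.7,0,0,0,0,1,20.6,-22.7,0,0,0,0,1,20.6,-22.7,0,0,0,0,1,20.6,-22.7,0,0,0,0,1,20.6,-22.7,0,0,0,0,1,20.6,-22.7,0,0,0,0,1]'
python3 -m creep '[0,0,10,0,0,-5.34,1,0,0,10,0,0,-5.34,1,0,0,10,0,0,-5.34,1,0,0,10,0,0,-5.34,1,0,0,10,0,0,-5.34,1,0,0,10,0,0,-5.34,1,0,0,10,0,0,-5.34,1,0,0,10,0,0,-5.34,1,0,0,10,0,0,-5.34,1,0,0,10,0,0,-5.34,1,0,0,0,0,0,0,1,0,0,0,0,0,0,1]'
```

```text
time_s: 1.77
eef_pos: [468.8, -101.5, 213.9]
tcp_rot: [-3.142, 0.0, 0.322]
contact_force: [0.2, -0.0, 0.1]
finger_gap: 1.0
gripper_force: 0.0
time_s: 2.77
eef_pos: [468.3, -103.0, 113.7]
tcp_rot: [-3.14, 0.0, 1.251]
contact_force: [0.1, 0.4, 0.1]
finger_gap: 1.004
gripper_force: 0.0
```

```bash
python3 -m creep '[0,0,11.4,0,0,0,1,0,0,11.4,0,0,0,1,0,0,11.4,0,0,0,1,0,0,11.4,0,0,0,1,0,0,11.4,0,0,0,1,0,0,11.4,0,0,0,1,0,0,11.4,0,0,0,1,0,0,11.4,0,0,0,1,0,0,0,0,0,0,1,0,0,0,0,0,0,1]'
python3 -m creep '[3,0,0,0,0,0,1,3,0,0,0,0,0,1,3,0,0,0,0,0,1,3,0,0,0,0,0,1,3,0,0,0,0,0,1,2,0,0,0,0,0,1,2,0,0,0,0,0,1,0,0,0,0,0,0,1]'
python3 - <<'E'
from h import *
p,d=cams.grab_frame("side");cv2.imwrite("pics/side1.png",p[200:400,180:440].repeat(3,0).repeat(3,1)[:600,:780])
E
```

```text
time_s: 3.6
eef_pos: [468.2, -102.9, 22.0]
tcp_rot: [-3.14, 0.0, 1.254]
contact_force: [-0.1, -0.8, 0.1]
finger_gap: 0.996
gripper_force: 0.0
time_s: 4.27
eef_pos: [474.7, -84.7, 22.8]
tcp_rot: [3.141, -0.0, 1.254]
contact_force: [0.6, 0.1, 0.6]
finger_gap: 0.997
gripper_force: 0.0
```

View pics/side1.png

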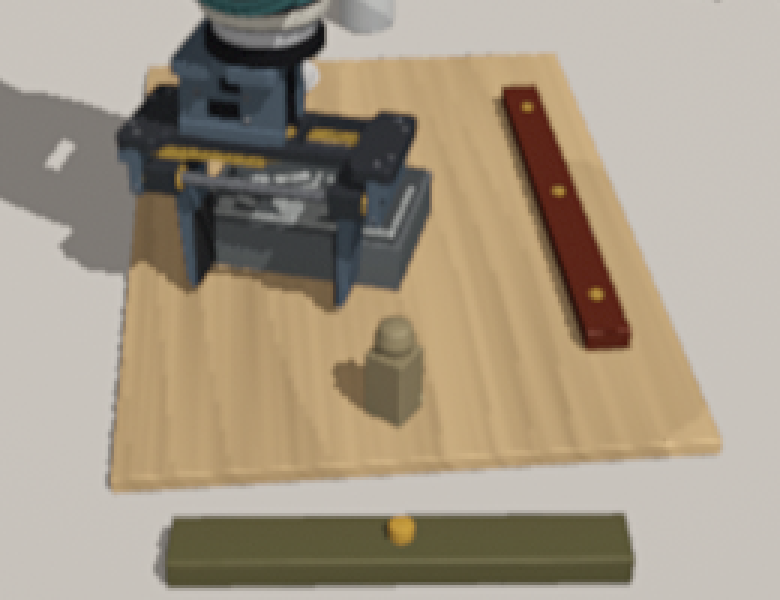

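Both fingers stand just behind the head side, at about (200,240) and (345,250) in the crop. I'll close the remaining gap and start the swing.

```bash
python3 -m creep '[2,0,0,0,0,0,1,2,0,0,0,0,0,1,1.5,0,0,0,0,0,1,1.5,0,0,0,0,0,1]'
python3 -m creep '[2.45,-2.4,0,0,0,2,1,2.45,-2.4,0,0,0,2,1,2.45,-2.4,0,0,0,2,1,2.45,-2.4,0,0,0,2,1,2.45,-2.4,0,0,0,2,1,2.45,-2.4,0,0,0,2,1,2.45,-2.4,0,0,0,2,1,2.45,-2.4,0,0,0,2,1,2.45,-2.4,0,0,0,2,1,2.45,-2.4,0,0,0,2,1,0,0,0,0,0,0,1]'
cat > blk.py <<'E'
from h import *
import sys
s=telemetry.get_state();t=np.array(s['eef_pos']);yw=s['tcp_rot'][2]
allp=[]
for n in("scene","side"):
    p,d=cams.grab_frame(n);cv2.imwrite(f"pics/raw_{n}_{s['time_s']:.1f}.png",p);c=cams.get_calibration(n);P=cloud(c,d);h=cv2.cvtColor(p,cv2.COLOR_BGR2HSV);z=P[...,2]
    m=(z>42)&(z<60)&(P[...,0]>380)&(P[...,0]<690)&(abs(P[...,1])<170)&(h[...,2]<130)&(h[...,1]<110)
    L=P-t;fx=L[...,0]*np.cos(yw)+L[...,1]*np.sin(yw);m&=fx>18 if len(sys.argv)<2 else True
    m=cv2.morphologyEx(m.astype(np.uint8),cv2.MORPH_OPEN,np.ones((3,3)))
    k,l,st,ce=cv2.connectedComponentsWithStats(m);i=1+np.argmax(st[1:,4]);Q=P[l==i][:,:2].astype(np.float32)
    r=cv2.minAreaRect(Q);print(n,len(Q),np.round(r[0],1),np.round(r[1],1),round(r[2],2))
print("yaw tool",np.degrees(yw),t)
E
python3 blk.py
```

```text
time_s: 4.65
eef_pos: [476.7, -78.5, 22.7]
tcp_rot: [-3.141, 0.0, 1.254]
contact_force: [-2.7, -11.0, 1.4]
finger_gap: 0.999
gripper_force: 5.8
time_s: 5.57
eef_pos: [465.5, -45.6, 22.6]
tcp_rot: [-3.14, 0.001, 0.903]
contact_force: [-7.1, -6.2, 5.5]
finger_gap: 0.999
gripper_force: 4.7
scene 2099 [516.6   4.3] [104.8 155.9] 51.45
side 549 [557.7 -28.7] [104.3  49.2] 54.99
yaw tool 51.743139370898255 [465.54982836 -45.62831701  22.58904925]
```

The block follows the fingers without slipping (yaw 51.5°, tool still at about y = 9 in the block frame). Continuing the swing.

```bash
python3 -m creep '[2.45,-2.4,0,0,0,2,1,2.45,-2.4,0,0,0,2,1,2.45,-2.4,0,0,0,2,1,2.45,-2.4,0,0,0,2,1,2.45,-2.4,0,0,0,2,1,2.45,-2.4,0,0,0,2,1,2.45,-2.4,0,0,0,2,1,2.45,-2.4,0,0,0,2,1,2.45,-2.4,0,0,0,2,1,2.45,-2.4,0,0,0,2,1,2.45,-2.4,0,0,0,2,1,2.45,-2.4,0,0,0,2,1,0,0,0,0,0,0,1]'
python3 blk.py
```

```text
time_s: 6.75
eef_pos: [467.4, -4.8, 22.3]
tcp_rot: [-3.139, 0.005, 0.484]
contact_force: [-14.3, -4.0, 10.9]
finger_gap: 1.0
gripper_force: 7.1
scene 2570 [535.2  20. ] [105.7 153.2] 27.95
side 875 [541.1   3.8] [103.6 117.2] 28.47
yaw tool 27.743954588325344 [467.42915815  -4.82282166  22.26572357]
```

```bash
python3 -m creep '[2.45,-2.4,0,0,0,2.05,1,2.45,-2.4,0,0,0,2.05,1,2.45,-2.4,0,0,0,2.05,1,2.45,-2.4,0,0,0,2.05,1,2.45,-2.4,0,0,0,2.05,1,2.45,-2.4,0,0,0,2.05,1,2.45,-2.4,0,0,0,2.05,1,2.45,-2.4,0,0,0,2.05,1,2.45,-2.4,0,0,0,2.05,1,2.45,-2.4,0,0,0,2.05,1,2.45,-2.4,0,0,0,2.05,1,2.45,-2.4,0,0,0,2.05,1,2.45,-2.4,0,0,0,2.05,1,0,0,0,0,0,0,1]'
python3 blk.py
```

```text
time_s: 8.02
eef_pos: [489.6, 33.5, 22.0]
tcp_rot: [-3.142, 0.005, 0.019]
contact_force: [-7.9, -0.9, -0.2]
finger_gap: 1.002
gripper_force: 4.1
scene 2692 [563.   25.5] [106.8 150. ] 2.21
side 1273 [561.4  26.1] [104.3 151.3] 0.19
yaw tool 1.0692568110615135 [489.63589356  33.52980143  22.01106834]
```

Centre is about (562,26) at yaw about 1°, foot to the fence and roughly 56 mm away. Now the straight push, slowing near the fence.

```bash
python3 -m creep '[3,0,0,0,0,0,1,3,0,0,0,0,0,1,3,0,0,0,0,0,1,3,0,0,0,0,0,1,3,0,0,0,0,0,1,3,0,0,0,0,0,1,3,0,0,0,0,0,1,3,0,0,0,0,0,1,3,0,0,0,0,0,1,3,0,0,0,0,0,1,3,0,0,0,0,0,1,3,0,0,0,0,0,1,3,0,0,0,0,0,1,3,0,0,0,0,0,1,2,0,0,0,0,0,1,2,0,0,0,0,0,1,0,0,0,0,0,0,1]'
python3 blk.py
python3 -m creep '[1,0,0,0,0,0,1,1,0,0,0,0,0,1,1,0,0,0,0,0,1,1,0,0,0,0,0,1,1,0,0,0,0,0,1,1,0,0,0,0,0,1]'
```

```text
time_s: 9.53
eef_pos: [535.3, 34.2, 21.8]
tcp_rot: [-3.142, 0.006, 0.021]
contact_force: [-12.3, -1.2, 3.4]
finger_gap: 0.995
gripper_force: 6.2
scene 2860 [607.6  29.5] [107.6 155.6] 1.0
side 1234 [607.1  27.5] [105.2 154. ] 1.06
yaw tool 1.1857360972251159 [535.27147381  34.20260874  21.84413423]
time_s: 10.13
eef_pos: [540.8, 34.3, 21.8]
tcp_rot: [-3.142, 0.007, 0.021]
contact_force: [-16.3, -0.1, 8.5]
finger_gap: 0.999
gripper_force: 7.9
```

```bash
for i in 1 2; do python3 -m creep '[1,0,0,0,0,0,1,1,0,0,0,0,0,1,0.5,0,0,0,0,0,1]' | egrep 'eef|contact'; done
```

```text
eef_pos: [543.2, 34.3, 21.8]
contact_force: [-13.8, -0.7, 7.2]
eef_pos: [545.8, 34.4, 21.8]
contact_force: [-14.0, -0.4, 5.6]
```

```bash
python3 -m creep '[0.7,0,0,0,0,0,1,0.7,0,0,0,0,0,1,0.6,0,0,0,0,0,1]' | egrep 'eef|contact|rot'
```

```text
eef_pos: [546.3, 34.4, 21.8]
tcp_rot: [3.142, 0.01, 0.021]
contact_force: [-29.9, -1.4, 25.8]
```

```bash
python3 -m creep '[0.5,0,0,0,0,0,1,0.5,0,0,0,0,0,1,0,0,0,0,0,0,1]' | egrep 'eef|contact|rot'
python3 -m creep '[-4,0,0,0,0,0,1,-8,0,0,0,0,0,1,-10,0,0,0,0,0,1,-10,0,0,0,0,0,1,0,0,-20,0,0,0,1,0,0,-20,0,0,0,1,0,0,-20,0,0,0,1,0,0,-20,0,0,0,1,0,0,-20,0,0,0,1,0,0,-20,0,0,0,1,-10,0,-10,0,0,0,1,-10,0,0,0,0,0,1,0,0,0,0,0,0,1]'
python3 blk.py all
python3 - <<'E'
from h import *
import glob,os
f=sorted(glob.glob("pics/raw_scene*"),key=os.path.getmtime)[-1];p=cv2.imread(f)
cv2.imwrite("pics/sc2.png",cv2.convertScaleAbs(cv2.resize(p[170:370,200:460],None,fx=3,fy=3,interpolation=cv2.INTER_CUBIC),alpha=1.5))
E
```

```text
eef_pos: [546.3, 34.4, 21.7]
tcp_rot: [-3.142, 0.012, 0.021]
contact_force: [-32.0, -1.2, 27.6]
time_s: 12.22
eef_pos: [498.0, 33.3, 152.4]
tcp_rot: [-3.142, 0.001, 0.021]
contact_force: [-0.5, 0.4, -1.3]
finger_gap: 1.004
gripper_force: 0.0
scene 2856 [618.8  28.6] [107.2 153.4] 0.38
side 1452 [617.8  26. ] [104.9 150.8] 1.13
yaw tool 1.1912024138372332 [497.97381332  33.34820016 152.37735827]
```

View pics/sc2.png

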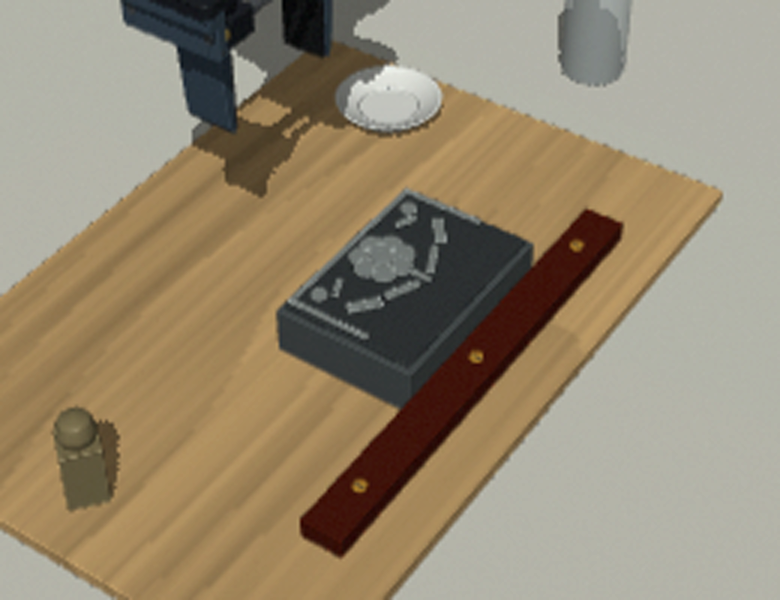

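The picture shows the plain margin lying along the fence, with the foot's top edge running from (412,375) to (532,245). The saucer and seal haven't moved, and the arm is clear. The measured centre of 618 mm matches the seated value, so I'm handing in.

```bash
python3 -c "
from bench import ticket;print(ticket.sign_off())"
```

```text
the job is handed in; nothing more can be done
None
```

The job is handed in: my last camera measurements show the block's foot flat against the fence (no gap I could measure, parallel to within about 1°), about 20 mm off the fence's middle, with the arm clear; the hand-in gave no verdict.

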